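# Open the double-leaf sample case

## Task

Open the slope-fronted sample case right up so that the column inside can be reached: turn the red catch off the right-hand leaf, swing that leaf wide open first, at least to a right angle, and only then swing the left-hand leaf, whose edge it covers, open just as wide. Leave both leaves standing open and the catch turned aside, and do not disturb what is in the case or what stands beside it.

Things in the scene. Friction and masses are not known exactly. Their poses are not given: they have to be found in the camera images.
- case: White case fixed to the worktop, 284 wide (y), 180 deep (x), 50 high in front, 154 at the back; place and yaw vary. Origin: centre of underside, x to the back, z up. Its face slopes 30 deg to the horizontal: outward normal (-0.5, 0, 0.866), up-slope (0.866, 0, 0.5) in its frame. On it lie two clear leaves, 8 mm thick, 160 long up the slope, 141 wide, hinged at the outer sides.
- catch_grip (a point): Grip point of the red turn catch on the face's upper rail (centre 22 mm below the top edge): on its pivot axis (the face's normal), 23 mm off the face. Grip fin 10 mm wide, 34 long, 9 to 33 mm off the face, on a round boss 22 mm across. The tongue (13 wide, 9 to 16 mm off the face) reaches 38 mm from the pivot, in line with the fin.
- catch (a joint): Angle of the red catch, rad: 0 = fin and tongue along the slope, tongue pointing down over the right leaf (latched), growing to 1.5 = turned aside to the right (tongue to the right, anticlockwise seen from outside the face). The leaf is free from about 1.2 on. Starts from 0 to 0.3; stays where it is left (friction 0.04 N m).
- latched_leaf (a joint): Opening angle of the right leaf, rad: 0 = closed, 1.57 = at a right angle to the face, 1.9 = stop. Friction hinge (0.2 N m): stays where it is left; 3 to 4 N at the handle swings it. An aluminium strip on it covers 16 mm of the left leaf's free edge and blocks that leaf until this one is open.
- latched_leaf_handle (a point): Middle of the right leaf's blue handle: round bar 10 mm in diameter, 80 mm long between its two posts, running up the slope parallel to the hinge; its centre line is 43 mm off the face (35 mm off the leaf's outer surface) and 106 mm from the hinge line. Moves with the leaf.
- latched_leaf_hinge (a point): Middle of the right leaf's hinge line, in the plane of the face at the right edge of the case; the hinge line runs up the slope.
- covered_leaf (a joint): Opening angle of the left leaf, rad: 0 = closed, 1.57 = at a right angle to the face, 1.9 = stop. Same friction hinge.
- covered_leaf_handle (a point): Middle of the left leaf's blue handle, the mirror image of the right one (43 mm off the face, 106 mm from its hinge line). With both leaves closed the two bars are 72 mm apart.
- covered_leaf_hinge (a point): Middle of the left leaf's hinge line, at the left edge of the case, 284 mm from the other hinge.
- column_c (a point): Centre of the loose white column with grey and red ends, 18 x 182 x 15 mm, lying across the floor of the case. Leave alone.
- jar_c (a point): Loose amber jar with blue cap, 55 mm in diameter, 123 mm tall, standing to the right of the case; point half-way up. Leave alone.
- petri_dish_c (a point): Loose petri dish, 95 mm in diameter, 15 mm high, to the left of the case; its centre. Leave alone.
- vial_big_c (a point): Loose clear vial with black cap, 23 mm in diameter, 48 mm tall, in front of the dish on the left; point half-way up. Leave alone.
- vial_clear_c (a point): Small clear vial with blue cap, 16 mm in diameter, 34 mm tall, standing in the left half of the case behind the column; point half-way up. Leave alone.
- vial_brown_c (a point): Small brown vial with blue cap, same size, standing in the right half of the case. Leave alone.

How it is judged:
On the way, in this order (a step that is already met when the one before it is completed fails the run):
1. the catch is turned off the right leaf, with both leaves still closed (value of joint catch above 1.1 rad and value of joint each of latched_leaf, covered_leaf below 0.3 rad), for 0.1 s.
2. the right leaf is swung wide open while the left leaf is still closed (value of joint latched_leaf above 1.4 rad and value of joint covered_leaf below 0.3 rad), for 0.1 s.
3. the left leaf is swung wide open (value of joint covered_leaf above 1.4 rad), for 0.1 s.
At the end, for the whole second after the job is handed in: Both leaves stand still, open by at least 1.4 rad (80 degrees), and the catch is still turned aside by at least 1.0 rad (value of joint catch above 1 rad and value of joint each of latched_leaf, covered_leaf above 1.4 rad and velocity of joint latched_leaf between -0.1 and 0.1 rad/s and velocity of joint covered_leaf between -0.1 and 0.1 rad/s); the robot touches nothing.
It fails at once if the column or a vial in the case is moved by more than 15 mm (distance of any of column_c, vial_clear_c, vial_brown_c from where it was at the start of the episode above 0.015 m).
It fails at once if the amber jar, the petri dish or the big vial beside the case is moved by more than 20 mm (distance of any of jar_c, petri_dish_c, vial_big_c from where it was at the start of the episode above 0.02 m).
It also fails if it takes over 56 s, if anything falls off the work surface, if the arm or the gripper's body presses on something with over 40 N, if the wrist force passes 120 N, or if a joint passes its speed limit or range.

## Robot

A 7-joint arm with a two-finger parallel gripper is mounted at the origin on a cart in front of the work surface, level with it; the furniture and walls round the work are solid. World frame = base frame: x ahead of the robot, y to its left, z up, the work surface at z = 0. Lengths are in m, angles in rad, forces in N, time in s.
With the tool pointing down it reaches from about 0.4 to 0.85 m from the base axis. Payload 4.5 kg.
Tool frame: the origin (TCP) lies at the very end of the fingers, on their centre line; the grasp point (between the pads) lies 19 mm behind it; x points along the fingers, y is the direction in which the jaws open and shut, and the axes are right-handed (so a half turn about x gives the same grasp; the last joint's range is limited). The gripper opens to 85 mm and grips with 20 to 120 N. Pads are 22 mm wide; open, the fingers measure 114 mm over their backs; the gripper's body (76 mm by 85 mm) begins 54 mm behind the grasp point. The pads swing forward as they close: fully open they stand 13 mm farther back than shut.
Start: joints at [1.346, 0.689, -0.195, 1.565, 0.157, 0.902, -0.215], TCP at [0.16, -0.604, 0.231] pointing down, gripper open.
Joint ranges: [-3.01, 3.01], [-0.46, 2.08], [-1.47, 1.51], [0.13, 2.56], [-1, 4.14], [0.04, 2.09], [-2.66, 2.66]. Speed limits (rad/s): [2.57, 2.57, 3.14, 3.14, 3.14, 3.14, 3.14].

## Interface

Orientations are given as a rotation vector (axis times angle).
In Python, from station import observe, imaging, close_job, recognise, mark_of gives the robot as it stands.
- The arm moves only by the shell command python3 -m inch 'ROWS' [FORCE]. ROWS is text: rows parted by semicolons, each of 7 numbers parted by spaces: the finger opening in cm, from 0 to 8.54, then the shift along the tool's x, y, z in cm, then the turn, a rotation vector about the tool's x, y, z in degrees. A call has 1 to 5 rows; each row shifts and turns the commanded pose from where the row before left it, along the tool's axes as they then stand; what a row does not reach is not made up. A row lasts 1/12 s, in which the tool goes at most 41.7 mm and 7.16 degrees, less where a joint would pass 70% of its speed; a pose out of reach is approached as far as the arm can. A call is refused whole if a number of a shift passes 4.17 or a number of a turn 7.16, either way. A call with a gripper value outside its range is refused whole. The fingers move at their own pace and stop on an object; FORCE is the grip in N (left out, the last holds). Time passes only in rows, so rows that do not move let the fingers close. It gives the time, the measured TCP pose, the force and the opening at its end, in the units of the state.
- observe(): the state, without advancing time (a new reading comes with each control period).
- imaging.grab_frame(name): name is "side" or "top" or "wrist"; returns a dict with "pixels" (384x512x3 uint8, blue, green, red), "fx", "fy", "cx", "cy" (pixels), "R" (3x3) and "t" (3): a world point X has camera coordinates R X + t. Camera axes: x right, y down, z forward; pixel columns grow to the right and rows downward; lengths in m; the calibration is good to about 2 mm. A picture is of the moment at which its call begins. There is no depth.
- close_job(): hands the job in, once; it reports no verdict.
Trained networks look in a picture, given as the dict that the camera call returned (one of the last four; its "shot" number tells which), for a name from the list of things; names that differ only in an ending like _2 or _b are one class to them, and where a whole thing is asked for, a point or a joint stands for the part that bears it (a point fixed in the world has none). Each returns a list of dicts, best first, with "confidence" (0 to 1); they miss things now and then, are a little off and sometimes report something else, mostly with a low value. They report only what shows in the picture. A call takes as long as a camera call.
- recognise(picture, query): "bbox" ([centre column, centre row, width, height] in pixels, round what is visible of it).
- mark_of(picture, query): "xy" ([column, row] in pixels: a listed point, or the origin of a listed thing).
The state is a dict: "time_s": time; "joint_positions": joint angles; "joint_velocities": joint speeds; "joint_efforts": joint torques, N m; "position": TCP position; "tcp_rot": TCP orientation; "force": force on the tool from outside, world axes, zero at the start; "ft_torque": the same for the moment, N m; "gripper_width": opening from 0.0 (shut) to 1.0 (fully open).
Only numpy, scipy, OpenCV 4.12 (cv2) and the standard library are available. Lean on these libraries where they do the work, as an engineer would, in place of code of your own. Each camera call takes 0.05 s, during which the arm holds its last target.

## Working session

There is one attempt and no reset: what is moved stays moved. The work goes in short steps, Python scripts to look and compute and a shell command to move; the robot and the scene stay as the last step left them, time stands still between calls to the robot, and variables do not carry over. Pictures are saved under pics/ and viewed, and the job is handed in when it is done.

```bash
ls; mkdir -p pics
python3 - <<'E'
from station import observe, imaging
import cv2
print(observe())
for n in ("side","top","wrist"):
    f=imaging.grab_frame(n); cv2.imwrite(f"pics/a_{n}.png",f["pixels"]); print(n,f["fx"],f["cx"],f["cy"],f["R"],f["t"])
E
```

```text
pics
{'time_s': 0.0, 'joint_positions': array([ 1.34582683,  0.69002274, -0.19452123,  1.56638853,  0.15729006,
        0.90249711, -0.2151016 ]), 'joint_velocities': array([ 0.00028921, -0.00098066,  0.00102576,  0.00105052, -0.00055201,
        0.00024904,  0.00036053]), 'joint_efforts': array([-2.24691910e-03, -5.39603627e+01, -1.26639482e+00, -1.58544552e+01,
        9.33336880e-03,  9.46710905e-03,  4.02811975e-05]), 'position': array([ 0.15971466, -0.60354792,  0.2304482 ]), 'tcp_rot': array([ 2.08381372,  0.27325599, -2.0845954 ]), 'force': array([-0.01423103, -0.93720218, -0.1856412 ]), 'ft_torque': array([-0.01974264, -0.00484018,  0.03846912]), 'gripper_width': 1.0007392676734854}
side 347.86673588841643 257.9178030205883 200.6224115508766 [[-0.84512757 -0.53424889  0.01837134]
 [-0.30814925  0.45880279 -0.83339309]
 [ 0.43681051 -0.70998459 -0.55237529]] [0.4745727  0.24344486 0.9426472 ]
top 412.7160819639684 251.17557229559827 188.04148209877178 [[-0.00324338 -0.99989677 -0.01399754]
 [-0.99812398  0.00409281 -0.06108827]
 [ 0.06113926  0.01377314 -0.99803421]] [0.05635405 0.54683472 1.52044128]
wrist 307.6318463525381 259.33568056594606 190.34956754314084 [[ 0.25547318 -0.96681526 -0.00130782]
 [-0.91325695 -0.24176437  0.32788982]
 [-0.31732507 -0.08257268 -0.94471506]] [-0.62380695 -0.04066948  0.38110336]
```

View pics/a_side.png

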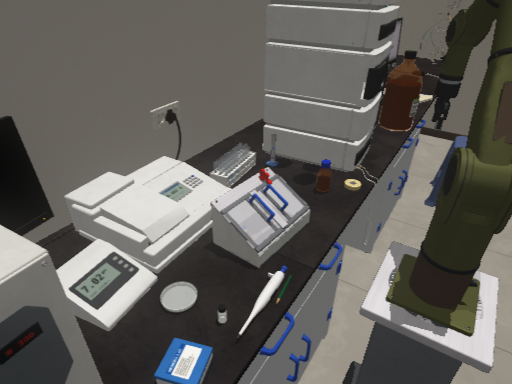

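View pics/a_top.png

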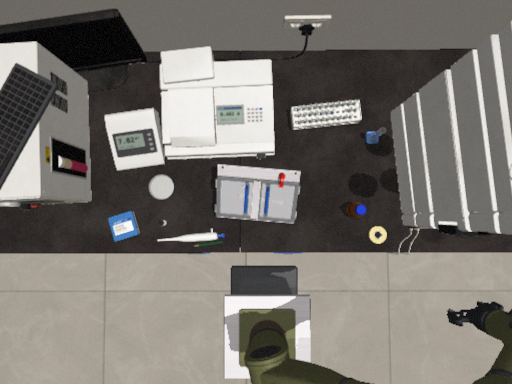

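```bash
cat > h.py <<'E'
import numpy as np, cv2
from scipy.optimize import least_squares
from scipy.spatial.transform import Rotation as Rn
from station import observe, imaging, recognise, mark_of
def proj(f,X):
    c=np.asarray(f["R"])@np.asarray(X)+np.asarray(f["t"])
    return np.array([f["fx"]*c[0]/c[2]+f["cx"],f["fy"]*c[1]/c[2]+f["cy"]])
def tri(fs,px):
    A=[];b=[]
    for f,p in zip(fs,px):
        R=np.asarray(f["R"]);t=np.asarray(f["t"])
        u=(p[0]-f["cx"])/f["fx"];v=(p[1]-f["cy"])/f["fy"]
        A+= [R[0]-u*R[2],R[1]-v*R[2]];b+=[u*t[2]-t[0],v*t[2]-t[1]]
    return np.linalg.lstsq(np.array(A),np.array(b),rcond=None)[0]
E
python3 - <<'E'
from h import *
fs=[imaging.grab_frame(n) for n in ("side","top")]
for q in ["case","catch_grip","latched_leaf_handle","latched_leaf_hinge","covered_leaf_handle","covered_leaf_hinge","column_c","jar_c","petri_dish_c","vial_big_c","vial_clear_c","vial_brown_c"]:
    r=[mark_of(f,q) for f in fs]
    print(q,[[(np.round(d["xy"],1).tolist(),round(d["confidence"],2)) for d in x[:3]] for x in r])
    if all(r):
        p=tri(fs,[x[0]["xy"] for x in r]); print("   ",p.round(4),[ (proj(f,p)-x[0]["xy"]).round(1).tolist() for f,x in zip(fs,r)])
E
```

```text
case [[([260.8, 234.1], 0.84)], [([255.2, 195.7], 0.64), ([164.1, 223.6], 0.42)]]
    [ 0.5216  0.0407 -0.0111] [[0.7, 0.1], [-0.3, -0.5]]
catch_grip [[([264.4, 172.3], 0.66)], [([281.7, 178.7], 0.64)]]
    [ 0.5702 -0.05    0.1646] [[0.4, 0.0], [-0.2, -0.3]]
latched_leaf_handle [[], [([255.0, 196.2], 0.7), ([268.4, 200.4], 0.63)]]
latched_leaf_hinge [[([291.8, 188.7], 0.94)], [([295.3, 203.5], 0.69)]]
    [ 0.4892 -0.1001  0.1041] [[0.8, 0.0], [-0.3, -0.7]]
covered_leaf_handle [[([264.9, 205.8], 0.92)], [([247.0, 199.7], 0.8)]]
    [0.4989 0.0668 0.1259] [[-0.4, -0.0], [0.2, 0.3]]
covered_leaf_hinge [[([237.5, 233.2], 0.81)], [([213.2, 197.7], 0.68)]]
    [0.5102 0.1885 0.0971] [[0.7, 0.1], [-0.3, -0.5]]
column_c [[], []]
jar_c [[([323.1, 175.0], 0.94)], [([355.9, 208.1], 0.76)]]
    [ 0.4699 -0.3233  0.0593] [[-0.2, -0.0], [0.1, 0.2]]
petri_dish_c [[([180.0, 296.5], 0.81), ([274.3, 194.1], 0.73)], []]
vial_big_c [[([221.3, 318.4], 0.42), ([262.9, 232.3], 0.41)], [([163.6, 222.1], 0.45)]]
    [0.4226 0.3849 0.0009] [[0.7, 0.1], [-0.2, -0.4]]
vial_clear_c [[], []]
vial_brown_c [[], [([295.2, 203.8], 0.35)]]
```

Run:
```python
import cv2,numpy as np
a=cv2.imread("pics/a_side.png")[155:275,200:345];b=cv2.imread("pics/a_top.png")[155:235,205:310]
cv2.imwrite("pics/b1.png",cv2.resize(a,None,fx=5,fy=5,interpolation=3));cv2.imwrite("pics/b2.png",cv2.resize(b,None,fx=7,fy=7,interpolation=3))
```

```text
(no output)
```

View pics/b1.png

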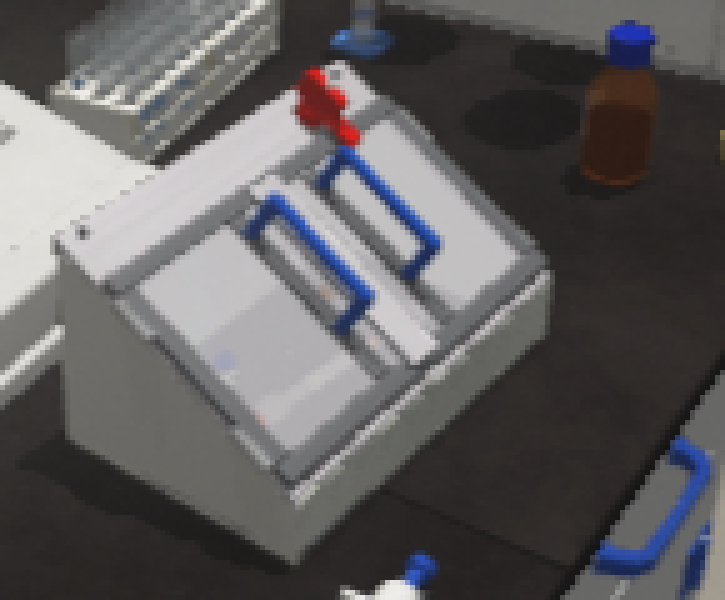

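View pics/b2.png

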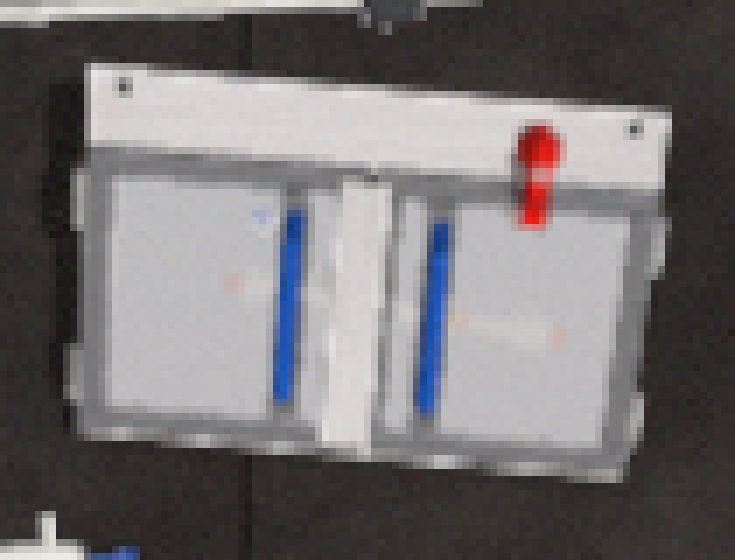

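View pics/a_wrist.png

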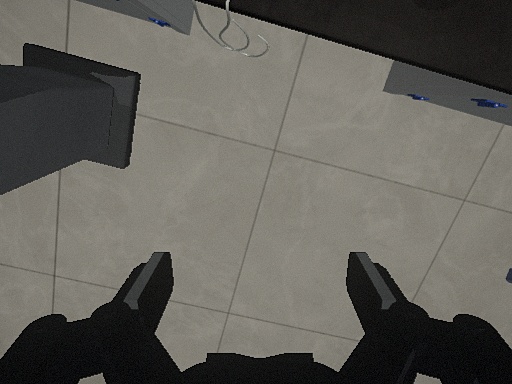

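```bash
cat >> h.py <<'E'
N=np.array([-.5,0,.8660254]);U=np.array([.8660254,0,.5]);Y=np.array([0,1.,0])
def face(s,y,n): return np.array([0,0,.102])+s*U+y*Y+n*N
def W(P,p): return np.array([P[0],P[1],P[3] if len(P)>3 else 0])+Rn.from_euler('z',P[2]).as_matrix()@p
E
python3 - <<'E'
from h import *
fs=[imaging.grab_frame(n) for n in ("side","top")]
T=lambda u,v:np.array([u/7+205,v/7+155]); S=lambda u,v:np.array([u/5+200,v/5+155])
obs=[(1,(-.0,0),T(90,65),(.09,.142,.154)),(1,0,T(670,112),(.09,-.142,.154)),(1,0,T(622,480),(-.09,-.142,.05)),(1,0,T(80,435),(-.09,.142,.05)),
(0,0,S(57,240),(.09,.142,.154)),(0,0,S(340,63),(.09,-.142,.154)),(0,0,S(292,497),(-.09,.142,.05)),(0,0,S(550,265),(-.09,-.142,.05)),(0,0,S(297,565),(-.09,.142,0))]
hs=[(1,1,1,T(295,208)),(1,1,-1,T(283,403)),(1,-1,1,T(442,224)),(1,-1,-1,T(427,412)),(0,1,1,S(272,198)),(0,1,-1,S(368,297)),(0,-1,1,S(345,155)),(0,-1,-1,S(435,243))]
def res(p,full=True):
    P=p[:4];r=[]
    for k,_,px,c in obs:r+=list(proj(fs[k],W(P,np.array(c)))-px)
    for k,sy,e,px in hs:r+=list(proj(fs[k],W(P,face(p[4]+e*.04,sy*.036,.043)))-px)
    r+=list(proj(fs[0],W(P,face(.082,p[5],.023)))-[264.4,172.3]);r+=list(proj(fs[1],W(P,face(.082,p[5],.023)))-[281.7,178.7])
    return np.array(r)
o=least_squares(res,[.51,.04,-.07,0,-.01,-.07],loss='soft_l1');print(o.x.round(4));print(res(o.x).reshape(-1,2).round(1).tolist())
o2=least_squares(lambda q:res(np.r_[q[:3],0,q[3:]]),[.51,.04,-.07,-.01,-.07],loss='soft_l1');print(o2.x.round(4))
E
```

```text
[ 0.5191  0.0326 -0.0847 -0.0048 -0.0032 -0.0797]
[[-0.1, 0.0], [-0.0, -0.1], [0.2, -0.6], [-0.2, -0.5], [-0.3, -0.9], [0.1, -1.1], [1.4, 0.5], [0.4, 1.7], [0.0, -0.2], [-0.4, 5.2], [-0.1, -2.2], [-0.3, 4.6], [-0.0, -1.8], [0.6, 0.4], [-0.2, -0.2], [-0.0, -0.7], [-0.3, 0.0], [0.2, 1.4], [0.2, -0.6]]
[ 0.5186  0.034  -0.0842 -0.0053 -0.0801]
```

```bash
cat >> h.py <<'E'
def cur():
    o=observe(); return np.array(o["position"]),Rn.from_rotvec(o["tcp_rot"])
def Rtool(P,phi=0,tilt=0,sgn=1):
    """tool x=-N, y= sgn*caseY (z then), turned phi about face normal (catch sense), then tilt about U (right leaf opening sense negative..)"""
    x=-N; y=sgn*Y; z=np.cross(x,y)
    M=np.stack([x,y,z],1)
    M=Rn.from_rotvec(U*tilt).as_matrix()@Rn.from_rotvec(N*phi).as_matrix()@M
    return Rn.from_euler('z',P[2])*Rn.from_matrix(M)
def plan(p1,R1,w,n=None,start=None):
    p,R=start or cur()
    d=np.linalg.norm(p1-p);a=(R.inv()*R1).magnitude()*57.2958
    n=n or int(np.ceil(max(d/.038,a/6.6,1)))
    rv=(R.inv()*R1).as_rotvec()
    p0,R0=p,R;rows=[]
    for k in range(1,n+1):
        pt=p0+(p1-p0)*k/n;Rt=R0*Rn.from_rotvec(rv*k/n)
        s=np.round(R.inv().apply(pt-p)*100,2);t=np.round((R.inv()*Rt).as_rotvec()*57.29578,1)
        rows.append(" ".join(f"{v:g}" for v in [w,*s,*t]))
        p=p+R.apply(s/100);R=R*Rn.from_rotvec(t/57.29578)
    for i in range(0,n,5):print("; ".join(rows[i:i+5]))
    return p,R
P=[.5188,.0335,-.0845]
E
python3 - <<'E'
from h import *
p,R=cur();print(p,R.as_matrix().round(3))
for s in (1,-1):print(s,(R.inv()*Rtool(P,0,0,s)).magnitude()*57)
t=W(P,face(.03,-.06,.21));print(t)
plan(t,Rtool(P,0,0,1 if (R.inv()*Rtool(P,0,0,1)).magnitude()<1.5 else -1),8)
f=imaging.grab_frame("wrist");c=-f["R"].T@f["t"];print(R.inv().apply(c-p),(R.inv().as_matrix()@f["R"].T).round(3))
E
```

```text
[ 0.1599595  -0.60418981  0.23130712] [[-0.     0.256 -0.967]
 [-0.    -0.967 -0.256]
 [-1.     0.     0.   ]]
1 160.17267049955106
-1 35.5661676313145
[ 0.43499873 -0.01961674  0.29886533]
8 -0.38 -2.75 -2.31 1.1 1.7 0.3; 8 -0.32 -2.79 -2.26 1 1.6 0.3; 8 -0.27 -2.83 -2.23 1.1 1.6 0.3; 8 -0.23 -2.87 -2.18 1.1 1.7 0.2; 8 -0.17 -2.91 -2.12 1 1.7 0.3
8 -0.13 -2.94 -2.08 1.1 1.6 0.3; 8 -0.08 -2.99 -2.03 1.1 1.7 0.3; 8 -0.05 -3.02 -1.97 1 1.6 0.3; 8 0 -3.05 -1.92 1.1 1.7 0.3; 8 0.04 -3.1 -1.86 1.1 1.6 0.3
8 0.07 -3.13 -1.8 1 1.7 0.2; 8 0.11 -3.15 -1.74 1.1 1.6 0.3; 8 0.15 -3.2 -1.67 1.1 1.7 0.3; 8 0.17 -3.22 -1.61 1 1.6 0.3; 8 0.21 -3.26 -1.55 1.1 1.7 0.3
8 0.23 -3.28 -1.48 1.1 1.6 0.3; 8 0.25 -3.31 -1.41 1 1.7 0.3; 8 0.28 -3.34 -1.34 1.1 1.6 0.3
[-0.1420201  -0.00029251 -0.0862907 ] [[-0.    -0.328  0.945]
 [ 1.    -0.001  0.   ]
 [ 0.001  0.945  0.328]]
```

```bash
python3 -m inch '8 -0.4 -2.75 -2.3 1.1 1.7 0.3; 8 -0.3 -2.8 -2.25 1 1.6 0.3; 8 -0.3 -2.8 -2.2 1.1 1.6 0.3; 8 -0.2 -2.9 -2.2 1.1 1.7 0.2; 8 -0.2 -2.9 -2.1 1 1.7 0.3'
python3 -m inch '8 -0.1 -2.95 -2.1 1.1 1.6 0.3; 8 -0.1 -3 -2 1.1 1.7 0.3; 8 -0.05 -3 -2 1 1.6 0.3; 8 0 -3.05 -1.9 1.1 1.7 0.3; 8 0 -3.1 -1.85 1.1 1.6 0.3'
python3 -m inch '8 0.1 -3.1 -1.8 1 1.7 0.2; 8 0.1 -3.15 -1.75 1.1 1.6 0.3; 8 0.15 -3.2 -1.65 1.1 1.7 0.3; 8 0.15 -3.2 -1.6 1 1.6 0.3; 8 0.2 -3.25 -1.55 1.1 1.7 0.3'
python3 -m inch '8 0.25 -3.3 -1.5 1.1 1.6 0.3; 8 0.25 -3.3 -1.4 1 1.7 0.3; 8 0.3 -3.3 -1.35 1.1 1.6 0.3; 8 0 0 0 0 0 0'
python3 - <<'E'
from h import *
p,R=cur();print(p,observe()["joint_positions"].round(2),(R.inv()*Rtool(P,0,0,-1)).as_rotvec()*57)
f=imaging.grab_frame("wrist");cv2.imwrite("pics/c.png",f["pixels"])
for q in ["catch_grip","latched_leaf_handle","latched_leaf_hinge","covered_leaf_handle","covered_leaf_hinge"]:
    print(q,[(np.round(d["xy"],1).tolist(),round(d["confidence"],2)) for d in mark_of(f,q)[:3]])
for n,x in dict(catch=face(.082,-.08,.023),rh=face(-.005,-.036,.043),lh=face(-.005,.036,.043),tl=face(.104,.142,0),tr=face(.104,-.142,0),br=face(-.104,-.142,0),bl=face(-.104,.142,0)).items():print(n,proj(f,W(P,x)).round(1))
E
```

```text
time_s: 2.02
position: [0.2365, -0.4404, 0.2506]
tcp_rot: [2.285, 0.17, -1.968]
force: [1.4, -0.2, -0.1]
gripper_width: 0.935
time_s: 2.43
position: [0.3125, -0.2783, 0.2698]
tcp_rot: [2.475, 0.06, -1.838]
force: [2.0, 0.1, -0.2]
gripper_width: 0.934
time_s: 2.85
position: [0.3846, -0.1252, 0.2875]
tcp_rot: [-2.644, 0.04, 1.696]
force: [0.2, -0.0, -0.6]
gripper_width: 0.935
time_s: 3.18
position: [0.4083, -0.0788, 0.2968]
tcp_rot: [-2.655, 0.055, 1.658]
force: [0.9, -0.2, 1.4]
gripper_width: 0.937
[ 0.40829225 -0.07875466  0.29678355] [ 0.05  0.19  0.06  2.46 -0.7   0.05 -0.81] [2.73186541 3.92170639 0.81417132]
catch_grip [([220.6, 84.1], 0.8)]
latched_leaf_handle [([178.3, 166.1], 0.58)]
latched_leaf_hinge [([179.3, 166.4], 0.33)]
covered_leaf_handle [([113.6, 159.6], 0.97)]
covered_leaf_hinge [([42.5, 155.0], 0.74), ([178.6, 163.8], 0.66)]
catch [226.   82.4]
rh [182.4 167.5]
lh [115.1 164.1]
tl [18.9 48.3]
tr [286.9  62. ]
br [274.1 231.7]
bl [ 59.7 221.2]
```

View pics/c.png

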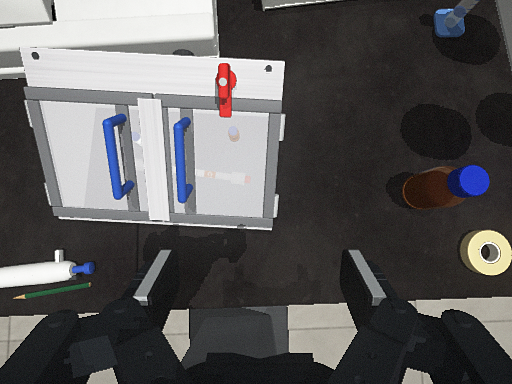

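Run:
```python
from h import *
fs=[imaging.grab_frame(n) for n in ("side","top","wrist")]
f=fs[2];a=f["pixels"][30:250,10:300];cv2.imwrite("pics/c2.png",cv2.resize(a,None,fx=2.7,fy=2.7,interpolation=3))
print(observe()["joint_positions"].tolist(),observe()["position"],observe()["tcp_rot"])
```

```text
[0.07149746179479088, 0.18825027281497272, 0.04949414724653151, 2.466053355631863, -0.6946863132298565, 0.04578839251597364, -0.8135473956848295] [ 0.40586573 -0.08590119  0.29598282] [-2.64699941  0.07564765  1.65676474]
```

View pics/c2.png

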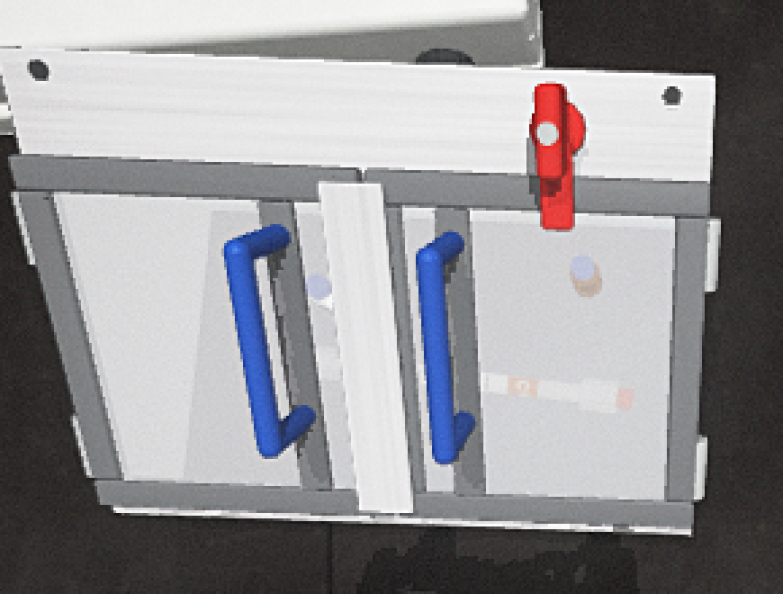

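Run:
```python
from h import *
fs=[imaging.grab_frame(n) for n in ("side","top","wrist")]
T=lambda u,v:np.array([u/7+205,v/7+155]); S=lambda u,v:np.array([u/5+200,v/5+155]);V=lambda u,v:np.array([u/2.7+10,v/2.7+30])
obs=[(1,T(90,65),(.09,.142,.154)),(1,T(670,112),(.09,-.142,.154)),(1,T(622,480),(-.09,-.142,.05)),(1,T(80,435),(-.09,.142,.05)),
(0,S(57,240),(.09,.142,.154)),(0,S(340,63),(.09,-.142,.154)),(0,S(292,497),(-.09,.142,.05)),(0,S(297,565),(-.09,.142,0)),
(2,V(5,48),(.09,.142,.154)),(2,V(715,75),(.09,-.142,.154)),(2,V(690,533),(-.09,-.142,.05)),(2,V(113,511),(-.09,.142,.05))]
hs=[(0,1,1,S(272,198)),(0,1,-1,S(368,297)),(0,-1,1,S(345,155)),(0,-1,-1,S(435,243)),(2,1,1,V(237,245)),(2,1,-1,V(270,450)),(2,-1,1,V(429,253)),(2,-1,-1,V(444,455))]
cs=[(2,.033,V(546,133)),(0,.033,S(315,77))]
def res(p):
    P=p[:3];r=[]
    for k,px,c in obs:r+=list(proj(fs[k],W(P,np.array(c)))-px)
    for k,sy,e,px in hs:r+=list(proj(fs[k],W(P,face(p[3]+e*p[5],sy*.036,.043)))-px)
    for k,n,px in cs:r+=list(proj(fs[k],W(P,face(.082,p[4],n)))-px)
    return np.array(r)
o=least_squares(res,[.51,.04,-.07,-.01,-.07,.04],loss='soft_l1');print(o.x.round(4));print(res(o.x).reshape(-1,2).round(1).tolist())
```

```text
[ 0.5205  0.0362 -0.0858 -0.0034 -0.0792  0.0419]
[[-1.2, -0.6], [-0.9, -0.6], [-0.7, -0.9], [-1.3, -0.9], [-1.5, -1.9], [-0.7, -2.1], [0.2, -0.3], [-1.1, -0.9], [-5.5, -0.6], [0.8, 0.1], [1.1, 1.1], [-0.2, 1.5], [-0.8, -1.0], [-0.7, -0.6], [-1.3, -2.0], [-0.7, -0.4], [-0.0, 0.5], [0.5, 0.0], [0.1, 0.3], [0.5, 0.5], [-0.1, 0.2], [2.0, 0.6]]
```

```bash
sed -i 's/^P=.*/P=[.520,.0355,-.0858]/' h.py
cat >> h.py <<'E'
def Rv(P,roll=0,pitch=0,yaw=0,sgn=-1):
    """vertical tool, jaw along case y; pitch>0 tips forward-pointing; roll about case x; yaw about z"""
    x=np.array([0,0,-1.]);y=sgn*Y;M=np.stack([x,y,np.cross(x,y)],1)
    return Rn.from_euler('z',P[2])*Rn.from_euler('x',roll)*Rn.from_euler('y',-pitch)*Rn.from_euler('z',yaw)*Rn.from_matrix(M)
C=face(.082,-.079,.023);HR=face(-.003,-.036,.043);HL=face(-.003,.036,.043)
E
python3 - <<'E'
from h import *
print(W(P,C),W(P,HR),W(P,HL))
plan(W(P,C)+[-.02,0,.11],Rv(P),8)
E
```

```text
[ 0.57252527 -0.04830944  0.16291858] [0.49290556 0.00169751 0.13773909] [0.49907558 0.07343265 0.13773909]
8 1.67 -0.88 -2.4 0.4 -5.2 -0; 8 1.45 -0.9 -2.54 0.5 -5.2 -0; 8 1.21 -0.93 -2.64 0.4 -5.2 -0.1; 8 0.97 -0.93 -2.75 0.5 -5.2 0; 8 0.71 -0.97 -2.8 0.4 -5.1 -0
```

```bash
J='from station import observe;o=observe();print(o["joint_positions"].round(4).tolist(),o["position"].round(4).tolist(),o["tcp_rot"].round(4).tolist())'
python3 -m inch '8 1.65 -0.9 -2.4 0.4 -5.2 0; 8 1.45 -0.9 -2.55 0.5 -5.2 0' >/dev/null; python3 -c "$J"
python3 -m inch '8 1.2 -0.9 -2.65 0.4 -5.2 0; 8 1 -0.95 -2.75 0.5 -5.2 0'>/dev/null; python3 -c "$J"
python3 -m inch '8 0.7 -0.95 -2.8 0.4 -5.1 0; 8 0 0 0 0 0 0; 8 0 0 0 0 0 0' ; python3 -c "$J"
```

```text
[-0.2296, 0.2747, 0.4165, 2.3313, -0.6232, 0.2605, -0.8995] [0.4351, -0.0768, 0.2874] [-2.5327, 0.0687, 1.782]
[-0.3795, 0.4483, 0.6175, 2.0342, -0.4905, 0.6232, -1.0898] [0.4979, -0.0604, 0.2845] [-2.3545, 0.0762, 1.9957]
time_s: 4.37
position: [0.5308, -0.0516, 0.2801]
tcp_rot: [-2.266, 0.073, 2.092]
force: [-2.0, 0.5, 0.6]
gripper_width: 0.939
[-0.3757, 0.539, 0.6297, 1.8791, -0.4673, 0.7866, -1.1444] [0.5308, -0.0516, 0.2801] [-2.266, 0.0726, 2.0918]
```

```bash
cat > fk.py <<'E'
from h import *
D=[([1.34582683,.69002274,-.19452123,1.56638853,.15729006,.90249711,-.2151016],[.15971466,-.60354792,.2304482],[2.08381372,.27325599,-2.0845954]),
([0.07149746179479088, 0.18825027281497272, 0.04949414724653151, 2.466053355631863, -0.6946863132298565, 0.04578839251597364, -0.8135473956848295],[ 0.40586573,-0.08590119,0.29598282],[-2.64699941,0.07564765,1.65676474]),
([-0.2296, 0.2747, 0.4165, 2.3313, -0.6232, 0.2605, -0.8995],[0.4351, -0.0768, 0.2874],[-2.5327, 0.0687, 1.782]),
([-0.3795, 0.4483, 0.6175, 2.0342, -0.4905, 0.6232, -1.0898], [0.4979, -0.0604, 0.2845], [-2.3545, 0.0762, 1.9957]),
([-0.3757, 0.539, 0.6297, 1.8791, -0.4673, 0.7866, -1.1444],[0.5308, -0.0516, 0.2801], [-2.266, 0.0726, 2.0918])]
ax='zyzyzyz'
def Rs(q,sg):
    R=Rn.identity();o=[]
    for a,v,s in zip(ax,q,sg):
        R=R*Rn.from_euler(a,v*s);o.append(R)
    return o
E
python3 - <<'E'
from fk import *
import itertools
best=[]
for sg in itertools.product([1,-1],repeat=7):
  for off in (0,np.pi,np.pi/2,-np.pi/2):
    Ts=[(Rs(np.array(q)+[off,0,0,0,0,0,0],sg)[-1].inv()*Rn.from_rotvec(r)) for q,p,r in D]
    e=max((Ts[0].inv()*t).magnitude() for t in Ts);best.append((e,sg,off,Ts[0].as_matrix().round(2).tolist()))
best.sort(key=lambda b:b[0])
for b in best[:4]:print(b)
_,sg,off,_=best[0]
A=[];b=[]
for q,p,r in D:
    R=[np.eye(3)]+[x.as_matrix() for x in Rs(np.array(q)+[off,0,0,0,0,0,0],sg)]
    # offsets: z after 1 (world z), x,z in frame3, x,z in frame5 , x,z in frame 7tool(via frame6 x?) 
    A.append(np.stack([R[0][:,2],R[3][:,2],R[3][:,0],R[4][:,0],R[5][:,2],R[6][:,0],R[7][:,2]],1));b+=list(p)
A=np.vstack(A);s=np.linalg.lstsq(A,np.array(b),rcond=None);print(s[0].round(4),np.abs(A@s[0]-b).max(),s[3])
E
```

```text
(0.00010129932424681785, (-1, -1, -1, -1, -1, -1, -1), 3.141592653589793, [[-0.0, 1.0, 0.0], [0.0, -0.0, 1.0], [1.0, 0.0, -0.0]])
(0.00010129932424716485, (-1, 1, -1, 1, -1, 1, -1), 0, [[0.0, -1.0, -0.0], [-0.0, 0.0, -1.0], [1.0, 0.0, -0.0]])
(0.6376697177993595, (-1, 1, -1, 1, -1, 1, -1), 1.5707963267948966, [[-0.0, -0.0, -1.0], [-0.0, 1.0, -0.0], [1.0, 0.0, -0.0]])
(0.6376697177993595, (-1, -1, -1, -1, -1, -1, -1), -1.5707963267948966, [[0.0, 0.0, 1.0], [0.0, -1.0, 0.0], [1.0, 0.0, -0.0]])
[ 0.1806  0.4493 -0.0278  0.0657  0.2594  0.0702  0.1615] 0.048012608066620804 [4.39951323 3.74665911 0.97910881 0.56659565 0.48125103 0.30481279
 0.05129119]
```

Run:
```python
from fk import *
import itertools
sg=(-1,1,-1,1,-1,1,-1)
cols={};b=np.concatenate([p for q,p,r in D])
for q,p,r in D:
    R=[np.eye(3)]+[x.as_matrix() for x in Rs(np.array(q),sg)]
    for i in range(8):
        for j in range(3):
            if (i in(1,3,5,7) and j==2 and i!=7) or (i in (2,4,6) and j==1):continue  # duplicates of parent
            cols.setdefault(f"{i}{'xyz'[j]}",[]).append(R[i][:,j])
base=["0z","2z","4z","7z"]
K={k:np.concatenate(v) for k,v in cols.items()}
for n in (0,1,2,3):
  out=[]
  for c in itertools.combinations([k for k in K if k not in base],n):
    ks=base+list(c);A=np.stack([K[k] for k in ks],1);s=np.linalg.lstsq(A,b,rcond=None)[0];out.append((np.abs(A@s-b).max(),ks,s.round(4).tolist()))
  out.sort(key=lambda o:o[0]);print(*out[:4],sep="\n")
```

```text
(np.float64(0.05350429064070461), ['0z', '2z', '4z', '7z'], [0.427, 0.4954, 0.3998, 0.308])
(np.float64(0.005787405734997919), ['0z', '2z', '4z', '7z', '3y'], [0.3551, 0.5639, 0.3499, 0.3405, -0.0442])
(np.float64(0.010202783040549779), ['0z', '2z', '4z', '7z', '1y'], [0.3409, 0.5564, 0.3424, 0.3197, -0.0444])
(np.float64(0.015124706377612318), ['0z', '2z', '4z', '7z', '5y'], [0.4267, 0.5677, 0.3514, 0.4057, -0.0485])
(np.float64(0.03580647524334887), ['0z', '2z', '4z', '7z', '0y'], [0.3796, 0.5491, 0.3291, 0.3631, -0.0436])
(np.float64(8.804985747401517e-05), ['0z', '2z', '4z', '7z', '1y', '3y'], [0.3464, 0.5634, 0.3448, 0.333, -0.0187, -0.0272])
(np.float64(0.004519204138266453), ['0z', '2z', '4z', '7z', '2x', '3y'], [0.3561, 0.5127, 0.3532, 0.2763, 0.0364, -0.0461])
(np.float64(0.005027383954340936), ['0z', '2z', '4z', '7z', '3y', '7x'], [0.3542, 0.5626, 0.3552, 0.3348, -0.0485, 0.0062])
(np.float64(0.0051274926834793955), ['0z', '2z', '4z', '7z', '3y', '5y'], [0.3482, 0.5629, 0.3502, 0.3334, -0.0485, 0.0051])
(np.float64(3.647658612915272e-05), ['0z', '2z', '4z', '7z', '0x', '1y', '3y'], [0.3468, 0.5633, 0.345, 0.3332, -0.0002, -0.0188, -0.0271])
(np.float64(3.683822224032074e-05), ['0z', '2z', '4z', '7z', '1y', '3y', '7y'], [0.3467, 0.5633, 0.3449, 0.3332, -0.0188, -0.0271, -0.0001])
(np.float64(4.0256727562415495e-05), ['0z', '2z', '4z', '7z', '1y', '3y', '5y'], [0.3467, 0.5634, 0.3448, 0.3333, -0.0188, -0.027, -0.0003])
(np.float64(4.605130441664995e-05), ['0z', '2z', '4z', '7z', '1y', '3x', '3y'], [0.3467, 0.5635, 0.345, 0.3334, -0.0188, -0.0003, -0.0272])
```

```bash
cat >> fk.py <<'E'
SG=(-1,1,-1,1,-1,1,-1);TF=Rn.from_matrix([[0,-1,0],[0,0,-1],[1,0,0]])
LO=np.array([-3.01,-.46,-1.47,.13,-1,.04,-2.66]);HI=np.array([3.01,2.08,1.51,2.56,4.14,2.09,2.66])
def fk(q):
    R=[Rn.identity()]+Rs(q,SG)
    v=lambda i,j:R[i].as_matrix()[:,j]
    el=np.array([0,0,.3464])-.0187*v(1,1)+.5634*v(2,2)-.0272*v(3,1)
    return el+.3448*v(4,2)+.333*v(7,2),R[7]*TF,el,el+.3448*v(4,2)
def ik(p,R,seeds,w=.0,m=.03):
    best=None
    for s in seeds:
        def f(q):
            a=fk(q);return np.r_[(a[0]-p)*5,(a[1].inv()*R).as_rotvec(),w*(q-s)]
        s=np.clip(s,LO+m+.01,HI-m-.01)
        o=least_squares(f,s,bounds=(LO+m,HI-m));e=np.abs(f(o.x)[:6]).max()
        if best is None or e<best[0]:best=(e,o.x)
        if e<1e-3:break
    return best
E
python3 - <<'E'
from fk import *
rng=np.random.default_rng(0)
print(max(np.abs(fk(q)[0]-p).max() for q,p,r in D),max((fk(q)[1].inv()*Rn.from_rotvec(r)).magnitude() for q,p,r in D))
q0=observe()["joint_positions"]
def seeds(): return [q0]+[rng.uniform(LO,HI) for _ in range(25)]
for pitch in (0,10,20,30):
  for nm,p in dict(C=W(P,face(.082,-.079,.012)),HR=W(P,face(-.003,-.036,.024)),HL=W(P,face(-.003,.036,.024))).items():
    for sgn in (-1,1):
      e,q=ik(p,Rv(P,0,pitch/57.3,0,sgn),seeds());print(pitch,nm,sgn,round(e,4),q.round(2),fk(q)[2].round(2))
E
```

```text
0.0001314902512596916 0.00010130367708692482
0 C -1 0.0 [-0.24  0.78  0.44  1.8  -0.49  0.68 -1.18] [0.39 0.05 0.76]
0 C 1 0.0 [ 0.2   0.75 -0.33  1.77  0.36  0.68  1.15] [ 0.37 -0.12  0.75]
0 HR -1 0.0 [-0.33  0.76  0.4   2.05 -0.64  0.46 -1.1 ] [0.37 0.08 0.76]
0 HR 1 0.0 [ 0.18  0.74 -0.45  2.02  0.63  0.52  0.76] [ 0.38 -0.11  0.75]
0 HL -1 0.0 [-0.48  0.77  0.41  2.02 -0.64  0.49 -1.24] [0.36 0.14 0.76]
0 HL 1 0.0 [-0.05  0.73 -0.29  1.99  0.43  0.48  0.83] [ 0.38 -0.02  0.76]
10 C -1 0.0 [-0.23  0.72  0.38  1.97 -0.68  0.39 -1.  ] [0.36 0.04 0.78]
10 C 1 0.0 [ 0.12  0.69 -0.21  1.95  0.43  0.37  1.07] [ 0.35 -0.09  0.78]
10 HR -1 0.0 [-0.22  0.69  0.16  2.21 -0.79  0.1  -0.97] [0.36 0.03 0.78]
10 HR 1 0.0 [-0.03  0.68 -0.13  2.2   0.92  0.15  0.45] [ 0.36 -0.03  0.78]
10 HL -1 0.0 [-0.42  0.71  0.24  2.18 -0.77  0.14 -1.15] [0.35 0.11 0.78]
10 HL 1 0.0 [-0.14  0.69 -0.21  2.16  0.99  0.24  0.23] [0.37 0.   0.78]
20 C -1 0.0136 [-0.11  0.67  0.15  2.15  4.11  0.07  0.5 ] [ 0.35 -0.01  0.79]
20 C 1 0.0 [ 0.02  0.66 -0.06  2.13  1.53  0.07 -0.05] [ 0.35 -0.05  0.79]
20 HR -1 0.0 [ 0.32  0.79 -0.77  2.35  1.89  0.65  2.6 ] [ 0.38 -0.17  0.73]
20 HR 1 0.0 [-0.05  0.7  -0.15  2.37  2.53  0.31 -1.19] [ 0.37 -0.03  0.78]
20 HL -1 0.0 [-0.48  0.73  0.27  2.34  3.33  0.24  0.99] [0.35 0.13 0.77]
20 HL 1 0.0 [-0.24  0.7  -0.12  2.33  2.33  0.3  -1.15] [0.37 0.04 0.78]
30 C -1 0.0 [-0.5   0.89  0.87  2.32  4.07  0.73  0.47] [0.39 0.17 0.72]
30 C 1 0.0 [ 0.24  0.71 -0.43  2.28  2.37  0.47 -0.87] [ 0.35 -0.13  0.77]
30 HR -1 0.0 [ 0.47  1.04 -1.24  2.51  1.99  1.24  2.47] [ 0.43 -0.25  0.61]
30 HR 1 0.0 [ 0.17  0.81 -0.61  2.52  2.37  0.84 -1.08] [ 0.41 -0.11  0.72]
30 HL -1 0.0 [-0.74  0.91  0.68  2.51  3.57  0.71  0.67] [0.35 0.26 0.71]
30 HL 1 0.0 [-0.25  0.76 -0.22  2.48  2.53  0.68 -1.44] [0.39 0.05 0.75]
```

```bash
cat >> h.py <<'E'
PV=face(.082,-.079,0)
def rel(x,y,z): return W(P,PV+np.array([x,y,z])/1000)
E
python3 - <<'E'
from h import *
print(W(P,PV)); plan(rel(-36,24,70),Rv(P),0)
E
```

```text
[ 0.58398297 -0.04929493  0.143     ]
0 3.43 -1.5 -0.59 0.4 -2.3 0.3; 0 3.39 -1.53 -0.72 0.3 -2.3 0.3
```

```bash
python3 -m inch '0 3.4 -1.5 -0.6 0.4 -2.3 0.3; 0 3.4 -1.5 -0.7 0.3 -2.3 0.3; 0 0 0 0 0 0 0;0 0 0 0 0 0 0;0 0 0 0 0 0 0' 40
python3 - <<'E'
from h import *
p,R=cur();print((p-rel(-36,24,70))*1000,(R.inv()*Rv(P)).as_rotvec()*57.3)
f=imaging.grab_frame("wrist");cv2.imwrite("pics/d.png",f["pixels"])
print(mark_of(f,"catch_grip")[:2],proj(f,W(P,C)),"top fin pivot",proj(f,W(P,face(.082,-.079,.033))),"tongue tip",proj(f,W(P,face(.044,-.079,.016))))
plan(rel(-36,24,11),Rv(P),0)
E
```

```text
time_s: 4.78
position: [0.5458, -0.0248, 0.2155]
tcp_rot: [-2.172, 0.098, 2.174]
force: [0.0, 0.5, 0.2]
gripper_width: 0.222
[-4.38765515 -2.52132287  2.50001564] [-0.36515492  0.04058132  0.13134313]
[{'xy': [292.5, 173.2], 'confidence': 0.78}] [292.48704699 175.64971414] top fin pivot [293.61713354 187.03393416] tongue tip [288.14321333 203.21994451]
0 3.14 -0.14 -0.16 -0.2 -0.1 0.1; 0 3.14 -0.15 -0.16 -0.2 -0 0.1
```

View pics/d.png

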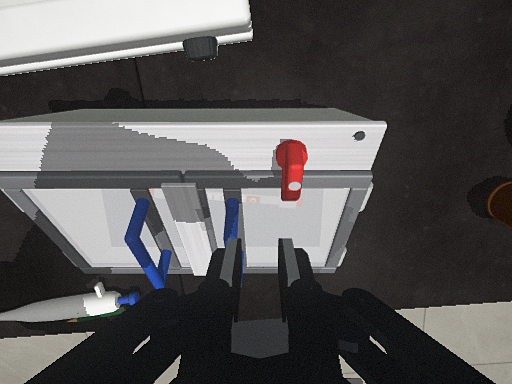

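```bash
python3 -m inch '0 0 0 0 0 0 0; 0 2 -0.2 -0.2 0 0 0; 0 2 -0.1 -0.2 0 0 0;0 0 0 0 0 0 0'
python3 - <<'E'
from h import *
p,R=cur();print(Rn.from_euler('z',-P[2]).apply(p-rel(0,0,0))*1000)
f=imaging.grab_frame("wrist");cv2.imwrite("pics/e.png",f["pixels"])
plan(rel(-36,24,11),Rv(P),0)
E
```

```text
time_s: 5.22
position: [0.5497, -0.02, 0.1735]
tcp_rot: [-2.169, 0.094, 2.178]
force: [-0.7, 0.2, 0.1]
gripper_width: -0.001
[-36.65004445  26.2231037   30.48557869]
0 2.08 0.18 -0.01 -0.3 0.1 0.2
```

View pics/e.png

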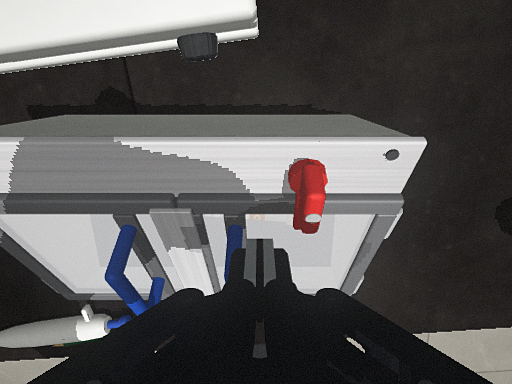

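```bash
python3 -m inch '0 2 0 0 0 0 0; 0 0 0.9 0 0 0 0; 0 0 0.8 0 0 0 0; 0 0 0.8 0 0 0 0;0 0 0.8 0 0 0 0'
python3 - <<'E'
from h import *
p,R=cur();print(Rn.from_euler('z',-P[2]).apply(p-rel(0,0,0))*1000,observe()["force"])
f=imaging.grab_frame("wrist");cv2.imwrite("pics/f.png",f["pixels"])
E
```

```text
time_s: 5.68
position: [0.5478, -0.0532, 0.1558]
tcp_rot: [-2.172, 0.092, 2.174]
force: [-1.7, 3.9, 0.5]
gripper_width: -0.004
[-35.69852625  -6.98948213  12.82913174] [-1.73805158  3.88484227  0.4926986 ]
```

View pics/f.png

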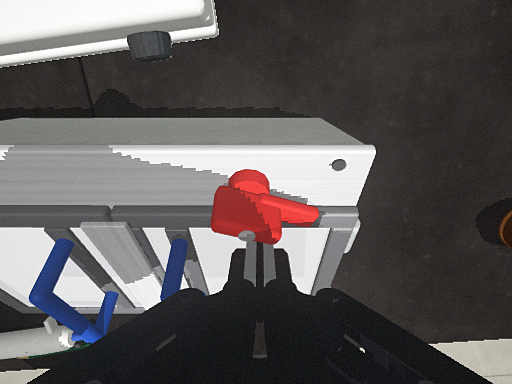

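```bash
python3 -m inch '0 0 0.4 -0.1 0 0 0; 0 0 0.3 -0.3 0 0 0; 0 0 0 -0.1 0 0 0; 0 0 0 0 0 0 0'
python3 - <<'E'
from h import *
p,R=cur();print(Rn.from_euler('z',-P[2]).apply(p-rel(0,0,0))*1000,observe()["force"])
f=imaging.grab_frame("wrist");cv2.imwrite("pics/g.png",f["pixels"])
for th in (1.0,1.2,1.4,1.5):
  d=-np.cos(th)*U-np.sin(th)*Y
  print(th,proj(f,W(P,PV+.016*N+.038*d)).round(1),proj(f,W(P,PV+.033*N-.017*d)).round(1))
E
```

```text
time_s: 6.07
position: [0.5504, -0.0616, 0.1549]
tcp_rot: [-2.168, 0.096, 2.179]
force: [-8.1, 1.3, 4.8]
gripper_width: -0.001
[-32.3581939  -15.12497489  11.92688921] [-8.09524956  1.2940166   4.77065576]
1.0 [291.7 237.5] [193.5 235. ]
1.2 [299.1 230.7] [191.2 238.7]
1.4 [304.4 222.8] [190.4 242.6]
1.5 [306.1 218.5] [190.6 244.5]
```

View pics/g.png

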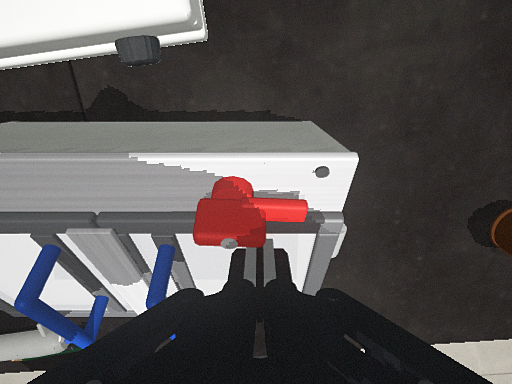

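```bash
cat >> h.py <<'E'
def leafpose(side,th,al,back=.017,dth=0):
    """TCP pose holding handle of leaf (side=-1 right, +1 left) at th, tool rolled al about U in same sense"""
    s=-side
    hin=face(-.003,side*.142,0); 
    h=hin+Rn.from_rotvec(U*s*th).apply(s*.106*Y+.043*N)
    R0=Rv([0,0,0],0,0,0,-1)
    Rl=Rn.from_rotvec(U*s*al)*R0
    return W(P,h+Rl.apply([back,0,0])),Rn.from_euler('z',P[2])*Rl
E
python3 - <<'E'
from fk import *
for side in (-1,1):
  q=observe()["joint_positions"]
  for k in range(0,11):
    th=1.65*k/10;al=.65*k/10
    p,R=leafpose(side,th,al);e,q=ik(p,R,[q],w=1e-3);print(side,round(th,2),round(e,4),q.round(2),p.round(3),fk(q)[3].round(2))
p,R=leafpose(-1,0,0)
s=plan(rel(-40,-15,60),Rv(P),5); print('--');s=plan(p+[0,0,.07],R,5,start=s);print('--');plan(p,R,5,start=s)
E
```

```text
-1 0.0 0.0 [-0.34  0.75  0.4   2.08 -0.68  0.44 -1.07] [0.493 0.002 0.121] [0.49 0.   0.45]
-1 0.16 0.0 [-0.26  0.71  0.35  2.09 -0.68  0.46 -0.99] [ 0.484 -0.005  0.135] [ 0.48 -0.02  0.47]
-1 0.33 0.0 [-0.17  0.67  0.3   2.1  -0.68  0.49 -0.91] [ 0.475 -0.015  0.149] [ 0.47 -0.05  0.48]
-1 0.49 0.0 [-0.08  0.64  0.26  2.1  -0.68  0.53 -0.82] [ 0.468 -0.027  0.16 ] [ 0.47 -0.08  0.49]
-1 0.66 0.0 [ 0.01  0.63  0.22  2.1  -0.68  0.58 -0.73] [ 0.461 -0.041  0.17 ] [ 0.46 -0.11  0.49]
-1 0.82 0.0 [ 0.1   0.63  0.18  2.08 -0.67  0.63 -0.65] [ 0.455 -0.056  0.177] [ 0.46 -0.15  0.5 ]
-1 0.99 0.0 [ 0.19  0.63  0.15  2.05 -0.67  0.7  -0.57] [ 0.451 -0.073  0.182] [ 0.45 -0.18  0.5 ]
-1 1.15 0.0 [ 0.28  0.65  0.13  2.01 -0.66  0.76 -0.49] [ 0.448 -0.091  0.184] [ 0.45 -0.22  0.49]
-1 1.32 0.0 [ 0.35  0.68  0.11  1.97 -0.65  0.83 -0.42] [ 0.447 -0.109  0.183] [ 0.45 -0.25  0.48]
-1 1.48 0.0 [ 0.42  0.72  0.09  1.92 -0.63  0.91 -0.36] [ 0.447 -0.127  0.18 ] [ 0.46 -0.29  0.47]
-1 1.65 0.0 [ 0.48  0.76  0.08  1.86 -0.62  0.98 -0.31] [ 0.449 -0.143  0.175] [ 0.46 -0.32  0.46]
1 0.0 0.0 [-0.5   
[... 481 characters left out ...]
2  0.79 -1.7 ] [0.472 0.137 0.177] [0.49 0.23 0.5 ]
1 0.99 0.0 [-1.05  0.89  0.92  1.87 -0.49  0.87 -1.79] [0.471 0.154 0.182] [0.49 0.26 0.5 ]
1 1.15 0.0 [-1.1   0.94  0.95  1.81 -0.47  0.95 -1.88] [0.471 0.172 0.184] [0.5  0.3  0.49]
1 1.32 0.0 [-1.13  0.99  0.98  1.74 -0.46  1.04 -1.96] [0.473 0.19  0.183] [0.5  0.33 0.48]
1 1.48 0.0 [-1.15  1.05  1.    1.67 -0.45  1.12 -2.03] [0.476 0.208 0.18 ] [0.51 0.36 0.47]
1 1.65 0.0 [-1.16  1.1   1.01  1.58 -0.44  1.21 -2.1 ] [0.481 0.224 0.175] [0.53 0.4  0.46]
5 -2.4 -0.01 0.39 -0.1 0.1 0.1; 5 -2.4 -0.01 0.39 -0.2 0.2 0.1
--
5 0.41 -1.93 1.84 0 -0 -0; 5 0.4 -1.93 1.84 0 -0 -0; 5 0.41 -1.94 1.84 0 -0 -0
--
5 3.5 -0 -0 0 -0 -0; 5 3.5 -0 -0 0 -0 -0
```

```bash
python3 -m inch '0 0 0 0.4 0 0 0; 0 -2.4 0 0.4 0 0 0; 5 -2.4 0 0 0 0 0; 5 0.4 -1.9 1.85 0 0 0; 5 0.4 -1.9 1.85 0 0 0'
python3 -m inch '5 0.4 -1.9 1.85 0 0 0; 5 0 0 0 0 0 0; 5 0 0 0 0 0 0'
python3 - <<'E'
from h import *
p,R=leafpose(-1,0,0);plan(p,R,5)
f=imaging.grab_frame("wrist");cv2.imwrite("pics/i.png",f["pixels"])
for e in (.042,0,-.042):print(proj(f,W(P,face(-.003+e,-.036,.043))),proj(f,W(P,face(-.003+e,.036,.043))))
E
```

```text
time_s: 6.53
position: [0.5145, -0.0215, 0.1971]
tcp_rot: [-2.183, 0.102, 2.164]
force: [-0.2, 0.9, -0.2]
gripper_width: 0.42
time_s: 6.78
position: [0.4952, 0.0021, 0.1914]
tcp_rot: [-2.177, 0.093, 2.174]
force: [0.1, -0.1, -0.5]
gripper_width: 0.585
5 3.53 0.04 0.12 -0.1 -0 0.1; 5 3.53 0.03 0.11 -0 -0.1 0
[261.53933492 176.60777596] [140.0072865  176.85773983]
[261.42932978 218.25550903] [157.91630415 218.42511851]
[261.34775824 249.13833303] [171.20047427 249.25808437]
```

View pics/i.png

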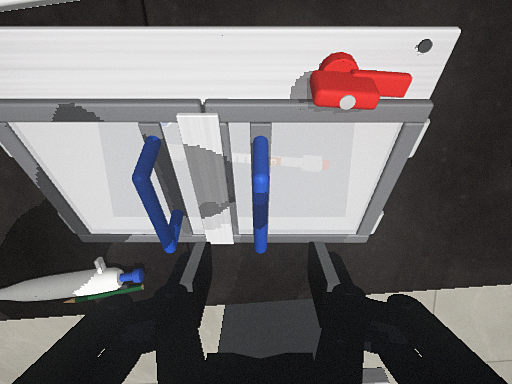

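```bash
python3 -m inch '5 3.5 0 0.1 0 0 0; 5 3.5 0 0.1 0 0 0; 5 0 0 0 0 0 0; 0 0 0 0 0 0 0; 0 0 0 0 0 0 0' 30
python3 -m inch '0 0 0 0 0 0 0; 0 0 0 0 0 0 0; 0 0 0 0 0 0 0'
python3 - <<'E'
from h import *
p,R=cur();p0,R0=leafpose(-1,0,0);print((p-p0)*1000)
s=None
for k in range(1,19):
    th=1.65*k/18;s=plan(*leafpose(-1,th,.4*th),0,n=1,start=s)
E
```

```text
time_s: 7.25
position: [0.4941, 0.0005, 0.1222]
tcp_rot: [-2.176, 0.098, 2.171]
force: [0.1, -0.3, 0.7]
gripper_width: 0.314
time_s: 7.5
position: [0.4942, 0.0017, 0.1226]
tcp_rot: [-2.178, 0.095, 2.17]
force: [0.7, 1.0, 8.1]
gripper_width: 0.104
[1.34219934 0.04278728 1.83820013]
0 -0.64 0.4 0.61 -1.3 -0.2 -1.7
0 -0.81 0.44 0.46 -1 -0 -1.8
0 -0.78 0.48 0.45 -1.1 -0 -1.8
0 -0.75 0.54 0.43 -1 -0 -1.8
0 -0.72 0.58 0.42 -1.1 -0 -1.8
0 -0.69 0.62 0.4 -1 -0 -1.9
0 -0.66 0.67 0.38 -1.1 -0 -1.8
0 -0.63 0.71 0.36 -1 -0 -1.8
0 -0.58 0.75 0.34 -1.1 -0 -1.8
0 -0.55 0.78 0.31 -1 -0 -1.8
0 -0.5 0.82 0.29 -1.1 -0 -1.8
0 -0.47 0.85 0.27 -1 -0 -1.9
0 -0.42 0.88 0.24 -1.1 -0 -1.8
0 -0.37 0.9 0.22 -1 -0 -1.8
0 -0.33 0.92 0.19 -1.1 -0 -1.8
0 -0.28 0.94 0.16 -1 -0 -1.8
0 -0.23 0.96 0.14 -1.1 -0 -1.9
0 -0.19 0.97 0.1 -1 -0 -1.8
```

```bash
python3 -m inch '0 -0.8 0.4 0.47 -1 0 -1.8; 0 -0.8 0.45 0.46 -1 0 -1.8; 0 -0.78 0.48 0.45 -1 0 -1.8; 0 -0.75 0.54 0.43 -1 0 -1.8; 0 -0.72 0.58 0.42 -1 0 -1.8'
python3 - <<'E'
from h import *
p,R=cur();print((p-leafpose(-1,1.65*5/18,.66*5/18)[0])*1000)
f=imaging.grab_frame("side");cv2.imwrite("pics/j.png",cv2.resize(f["pixels"][130:290,180:360],None,fx=4,fy=3.7))
E
```

```text
time_s: 7.92
position: [0.4708, -0.022, 0.1591]
tcp_rot: [-2.148, -0.176, 2.125]
force: [3.3, 4.9, -1.4]
gripper_width: 0.106
[1.54513479 1.62370782 1.4037854 ]
```

View pics/j.png

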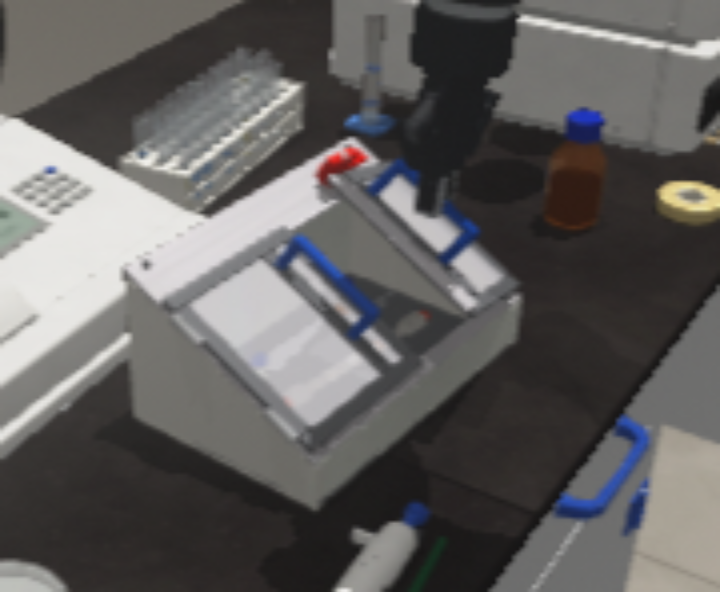

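The right leaf is lifting with the gripper holding its bar, and the left leaf is still closed. I'll continue the arc.

```bash
python3 -m inch '0 -0.69 0.62 0.4 -1 0 -1.8; 0 -0.66 0.67 0.38 -1.1 0 -1.8; 0 -0.63 0.71 0.36 -1 0 -1.8; 0 -0.58 0.75 0.34 -1.1 0 -1.8; 0 -0.55 0.78 0.31 -1 0 -1.8'
python3 -m inch '0 -0.5 0.82 0.29 -1.1 0 -1.8; 0 -0.47 0.85 0.27 -1 0 -1.9; 0 -0.42 0.88 0.24 -1.1 0 -1.8; 0 -0.37 0.9 0.22 -1 0 -1.8; 0 -0.33 0.92 0.19 -1.1 0 -1.8'
python3 - <<'E'
from h import *
p,R=cur();p0,R0=leafpose(-1,1.65*15/18,.66*15/18);print((p-p0)*1000)
s=None
for k in range(16,21):
    th=1.65*k/18;s=plan(*leafpose(-1,th,.4*th),0,n=1,start=s)
E
```

```text
time_s: 8.38
position: [0.4537, -0.0621, 0.1824]
tcp_rot: [-2.102, -0.439, 2.065]
force: [2.4, 6.3, 8.9]
gripper_width: 0.103
time_s: 8.8
position: [0.4471, -0.1131, 0.1857]
tcp_rot: [-2.045, -0.686, 1.992]
force: [-0.2, 1.3, 14.5]
gripper_width: 0.105
[0.05934268 1.53033741 3.03594759]
0 -0.09 1.21 0.21 -1.3 -0.4 -1.6
0 -0.23 0.96 0.14 -1 0 -1.9
0 -0.19 0.97 0.1 -1.1 0 -1.8
0 -0.13 0.99 0.08 -1 0 -1.8
0 -0.09 0.99 0.05 -1.1 0 -1.8
```

```bash
python3 -m inch '0 -0.2 1 0.2 -1.1 0 -1.8; 0 -0.2 1 0.14 -1 0 -1.8; 0 -0.19 0.97 0.1 -1.1 0 -1.8; 0 -0.13 0.99 0.08 -1 0 -1.8; 0 0 0 0 0 0 0'
python3 - <<'E'
from h import *
p,R=cur();p0,R0=leafpose(-1,1.65*19/18,.66*19/18);print((p-p0)*1000)
for n in("side","wrist"):
  f=imaging.grab_frame(n);a=f["pixels"]
  cv2.imwrite(f"pics/k_{n}.png",cv2.resize(a[130:290,180:360],None,fx=4,fy=3.7) if n=="side" else a)
E
```

```text
time_s: 9.22
position: [0.4526, -0.1573, 0.1695]
tcp_rot: [-1.997, -0.861, 1.925]
force: [4.5, -7.0, 9.1]
gripper_width: 0.1
[ 1.78182438 -5.09833365 -1.13152823]
```

View pics/k_side.png

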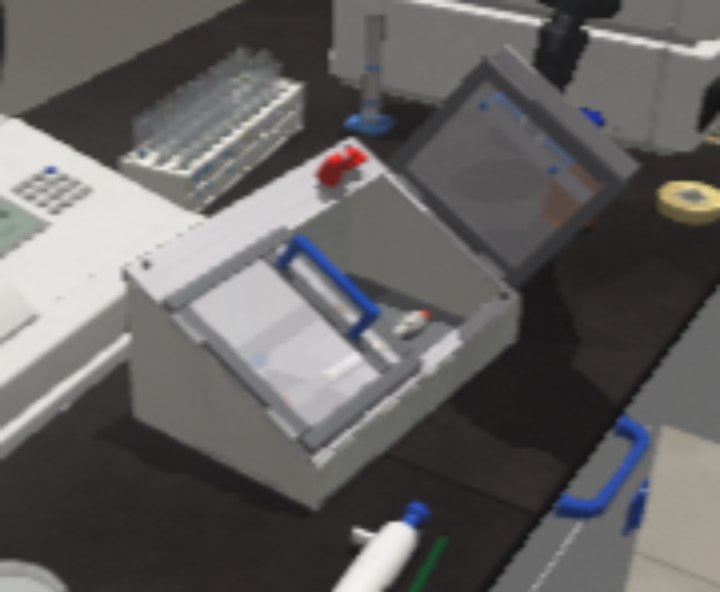

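View pics/k_wrist.png

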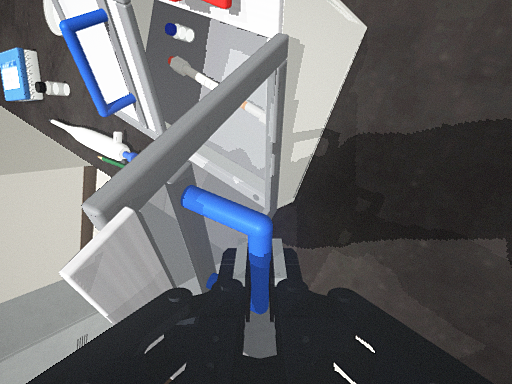

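```bash
cat >> h.py <<'E'
def angle(side):
    p,R=cur();b=p-R.apply([.017,0,0]);v=Rn.from_euler('z',-P[2]).apply(b-[P[0],P[1],0])-face(-.003,side*.142,0)
    y=-side*(v@Y);n=v@N;return np.arctan2(n,y)-np.arctan2(.043,.106),np.hypot(y,n),v@U
E
python3 - <<'E'
from h import *
print(angle(-1))
E
```

```text
(np.float64(1.7775434655893925), np.float64(0.11544589360407734), np.float64(0.001205976098796309))
```

```bash
python3 -m inch '2.5 0 0 0 0 0 0; 2.5 0 0 0 0 0 0; 2.5 0 0 0 0 0 0; 2.5 -1.5 0 0 0 0 0; 2.5 -2.5 0 0 0 0 0'
python3 -m inch '2.5 -3 0 0 0 0 0; 2.5 -3 0 0 0 0 0; 2.5 0 0 0 0 0 0'
python3 - <<'E'
from h import *
p,R=cur();print(p)
f=imaging.grab_frame("wrist");cv2.imwrite("pics/l.png",f["pixels"])
p0,R0=leafpose(1,0,0)
m=p.copy();m[2]=.36
s=plan(m,R,5);print('--')
t=p0+[0,0,.09]
m2=m.copy();m2[1]=p0[1];m2[0]=.5
s=plan(m2*[1,1,0]+[0,0,.36],Rv(P),5,start=s);print('--');s=plan(t,R0,5,start=s);print('--')
E
```

```text
time_s: 9.73
position: [0.4492, -0.1719, 0.2014]
tcp_rot: [-1.977, -0.876, 1.932]
force: [0.4, -0.3, -0.1]
gripper_width: 0.294
time_s: 9.98
position: [0.4551, -0.213, 0.2548]
tcp_rot: [-1.996, -0.861, 1.93]
force: [0.3, -0.9, -0.6]
gripper_width: 0.293
[ 0.45509743 -0.21298198  0.25476613]
5 -3 -1.89 -0.37 0 0 0.1; 5 -3 -1.89 -0.36 0 0.1 0; 5 -3 -1.89 -0.38 0 0 0.1
--
5 1.97 -2.72 -1.36 2.4 -0.1 4.3; 5 1.75 -2.92 -1.25 2.4 -0 4.2; 5 1.53 -3.09 -1.12 2.5 -0.1 4.3; 5 1.29 -3.24 -0.98 2.4 -0 4.2; 5 1.05 -3.36 -0.85 2.4 -0.1 4.3
5 0.79 -3.46 -0.7 2.4 -0 4.2; 5 0.54 -3.55 -0.56 2.5 -0.1 4.3; 5 0.26 -3.59 -0.4 2.4 -0 4.2
--
5 3.73 0.01 0.02 -0 -0 0; 5 3.73 0 0.03 -0 -0 0; 5 3.74 0.01 0.02 -0 -0 0; 5 3.73 0 0.03 -0 -0 0
--
```

View pics/l.png

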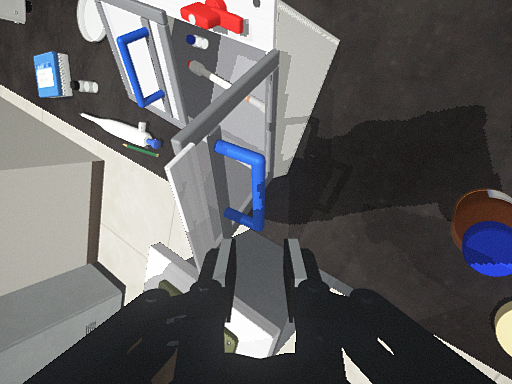

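```bash
python3 -m inch '3 -3.1 -1.9 -0.4 0 0 0; 3 -3.1 -1.9 -0.4 0 0 0; 5 -3.1 -1.9 -0.4 0 0 0; 5 0 0 0 0 0 0'
python3 -m inch '5 2 -2.7 -1.35 2.4 0 4.3; 5 1.75 -2.9 -1.25 2.4 0 4.2; 5 1.5 -3.1 -1.1 2.5 0 4.3; 5 1.3 -3.2 -1 2.4 0 4.2; 5 1.05 -3.35 -0.85 2.4 0 4.3'
python3 -m inch '5 0.8 -3.45 -0.7 2.4 0 4.2; 5 0.55 -3.55 -0.55 2.5 0 4.3; 5 0.25 -3.6 -0.4 2.4 0 4.2; 5 0 0 0 0 0 0; 5 0 0 0 0 0 0'
python3 - <<'E'
from h import *
p,R=cur();print(p)
p0,R0=leafpose(1,0,0)
plan(p0+[0,0,.07],R0,5)
for n in("wrist","top"):
  f=imaging.grab_frame(n);a=f["pixels"]; cv2.imwrite(f"pics/m_{n}.png",a if n=="wrist" else cv2.resize(a[120:260,140:390],None,fx=3,fy=3))
f=imaging.grab_frame("wrist")
for e in (.042,0,-.042):print(proj(f,W(P,face(-.003+e,.036,.043))))
E
```

```text
time_s: 10.37
position: [0.4577, -0.2128, 0.3662]
tcp_rot: [-1.997, -0.87, 1.927]
force: [0.4, -0.7, -0.0]
gripper_width: 0.583
time_s: 10.78
position: [0.4821, -0.0319, 0.3611]
tcp_rot: [-2.129, -0.286, 2.108]
force: [1.0, 0.1, -0.0]
gripper_width: 0.587
time_s: 11.2
position: [0.4973, 0.0743, 0.3612]
tcp_rot: [-2.174, 0.047, 2.183]
force: [-0.5, -0.2, 0.1]
gripper_width: 0.583
[0.49732347 0.07426666 0.36123698]
5 3.41 0.09 -0.05 0.3 0.1 0.2; 5 3.41 0.07 -0.05 0.2 0 0.3; 5 3.41 0.05 -0.05 0.3 0.1 0.2; 5 3.41 0.05 -0.04 0.2 0 0.2; 5 3.41 0.03 -0.04 0.3 0.1 0.3
[258.06760875 129.64450417]
[258.2463939 157.347029 ]
[258.39708899 180.69703507]
```

View pics/m_wrist.png

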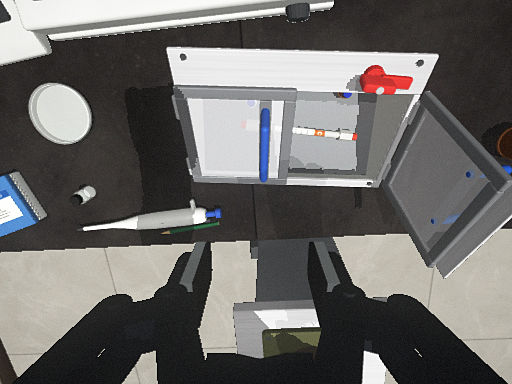

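View pics/m_top.png

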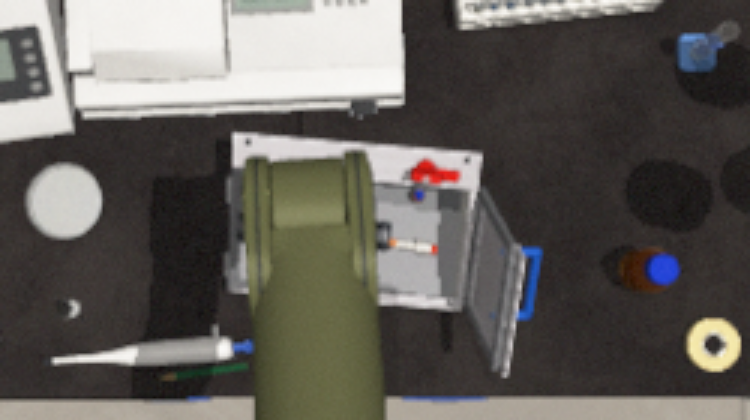

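```bash
python3 -m inch '5 3.4 0.1 -0.05 0.3 0 0.2; 5 3.4 0.1 -0.05 0.2 0 0.3; 5 3.4 0.05 -0.05 0.3 0 0.2; 5 3.4 0.05 -0.05 0.2 0 0.2; 5 3.4 0 -0.05 0.3 0 0.3'
python3 -m inch '5 0 0 0 0 0 0'
python3 - <<'E'
from h import *
f=imaging.grab_frame("wrist")
p0,R0=leafpose(1,0,0);p,R=cur();print(p-p0,observe()["joint_velocities"].round(3))
plan(p0,R0,5)
cv2.imwrite("pics/n.png",f["pixels"])
for e in (.042,0,-.042):print(proj(f,W(P,face(-.003+e,.036,.043))))
E
```

```text
time_s: 11.77
position: [0.5012, 0.0627, 0.1917]
tcp_rot: [-2.166, 0.118, 2.168]
force: [-0.2, 0.1, 0.9]
gripper_width: 0.587
time_s: 11.85
position: [0.4972, 0.0631, 0.1879]
tcp_rot: [-2.155, 0.119, 2.183]
force: [-0.6, 0.0, 0.5]
gripper_width: 0.584
[-0.00010298 -0.0100873   0.06999283] [-0.02  -0.073  0.028 -0.069  0.012  0.032 -0.008]
5 3.5 -0.52 0.02 -0.6 0.2 -0.1; 5 3.5 -0.5 0.03 -0.5 0.3 -0.1
[241.04188378 172.89335226]
[244.78289287 215.38259539]
[247.52864605 246.56802463]
```

View pics/n.png

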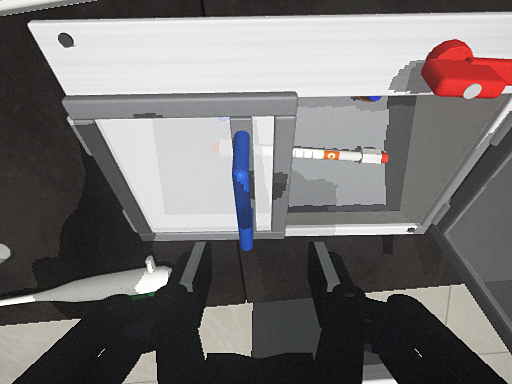

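```bash
python3 -m inch '5 0 -0.5 0 -0.5 0.2 -0.1; 5 0 -0.5 0 -0.5 0.2 0; 5 0 0 0 0 0 0'
python3 - <<'E'
from h import *
f=imaging.grab_frame("wrist")
p0,R0=leafpose(1,0,0);p,R=cur();print(p-p0)
plan(p0,R0,5)
E
```

```text
time_s: 12.15
position: [0.5039, 0.0774, 0.195]
tcp_rot: [-2.19, 0.087, 2.167]
force: [-0.2, 0.1, 0.4]
gripper_width: 0.584
[0.00456985 0.00364998 0.07408458]
5 3.7 0.21 0.25 0.1 -0.3 0.1; 5 3.7 0.2 0.23 0.1 -0.3 0
```

```bash
python3 -m inch '5 2.5 0 0 0 0 0; 5 0 0 0 0 0 0; 5 0 0 0 0 0 0; 5 0 0 0 0 0 0'
python3 - <<'E'
from h import *
p0,R0=leafpose(1,0,0);p,R=cur();print(p-p0)
plan(p0,R0,5)
f=imaging.grab_frame("wrist");p,R=cur();print(p-p0)
E
```

```text
time_s: 12.53
position: [0.503, 0.0762, 0.1689]
tcp_rot: [-2.186, 0.091, 2.171]
force: [-0.2, 0.0, 0.3]
gripper_width: 0.583
[0.00396368 0.00272995 0.04819185]
5 2.41 0.15 0.2 0.1 -0.2 0; 5 2.41 0.16 0.2 0 -0.2 0
[0.00416156 0.00275618 0.04829794]
```

```bash
python3 -m inch '5 2.4 0.1 0.2 0 -0.2 0; 5 2.4 0.15 0.2 0 -0.2 0; 5 0 0 0 0 0 0; 0 0 0 0 0 0 0; 0 0 0 0 0 0 0' 30
python3 -m inch '0 0 0 0 0 0 0; 0 0 0 0 0 0 0; 0 0 0 0 0 0 0'
python3 - <<'E'
from h import *
p,R=cur();p0,R0=leafpose(1,0,0);print((p-p0)*1000,(R0.inv()*R).as_rotvec()*57)
s=(p0,R0)
for k in range(1,20):
    th=1.65*k/18;s=plan(*leafpose(1,th,.4*th),0,n=1,start=s)
E
```

```text
time_s: 13.0
position: [0.4995, 0.0741, 0.1211]
tcp_rot: [-2.179, 0.09, 2.177]
force: [0.3, 1.2, -0.2]
gripper_width: 0.315
time_s: 13.25
position: [0.4997, 0.0735, 0.1213]
tcp_rot: [-2.18, 0.091, 2.176]
force: [0.2, -2.1, 7.1]
gripper_width: 0.103
[0.60464991 0.09812033 0.52317935] [-0.08743333  0.10795543 -0.02829501]
0 -0.83 -0.38 0.48 1.1 0 1.8
0 -0.8 -0.44 0.46 1 0 1.8
0 -0.78 -0.49 0.45 1.1 0 1.9
0 -0.75 -0.53 0.44 1 0 1.8
0 -0.72 -0.58 0.41 1.1 0 1.8
0 -0.69 -0.63 0.4 1 0 1.8
0 -0.66 -0.67 0.38 1.1 0 1.8
0 -0.62 -0.71 0.36 1 0 1.9
0 -0.59 -0.74 0.34 1.1 0 1.8
0 -0.55 -0.79 0.32 1 0 1.8
0 -0.5 -0.81 0.29 1.1 0 1.8
0 -0.47 -0.85 0.27 1 0 1.8
0 -0.41 -0.88 0.24 1.1 0 1.9
0 -0.38 -0.9 0.22 1 0 1.8
0 -0.33 -0.92 0.19 1.1 0 1.8
0 -0.28 -0.95 0.16 1 0 1.8
0 -0.24 -0.95 0.13 1.1 0 1.8
0 -0.18 -0.98 0.11 1 0 1.8
0 -0.14 -0.98 0.08 1.1 0 1.9
```

```bash
python3 -m inch '0 -0.83 -0.38 0.48 1.1 0 1.8; 0 -0.8 -0.44 0.46 1 0 1.8; 0 -0.78 -0.49 0.45 1.1 0 1.8; 0 -0.75 -0.53 0.44 1 0 1.8; 0 -0.72 -0.58 0.41 1.1 0 1.8'
python3 -m inch '0 -0.69 -0.63 0.4 1 0 1.8; 0 -0.66 -0.67 0.38 1.1 0 1.8; 0 -0.62 -0.71 0.36 1 0 1.8; 0 -0.59 -0.74 0.34 1.1 0 1.8; 0 -0.55 -0.79 0.32 1 0 1.8'
python3 - <<'E'
from h import *
print(angle(1),observe()["joint_positions"].round(2))
f=imaging.grab_frame("side");cv2.imwrite("pics/o.png",cv2.resize(f["pixels"][130:290,180:360],None,fx=4,fy=3.7))
E
```

```text
time_s: 13.67
position: [0.4807, 0.1014, 0.1583]
tcp_rot: [-2.191, 0.373, 2.201]
force: [2.9, -5.0, -1.4]
gripper_width: 0.104
time_s: 14.08
position: [0.471, 0.1441, 0.1816]
tcp_rot: [2.136, -0.642, -2.163]
force: [1.7, -5.8, 5.6]
gripper_width: 0.107
(np.float64(0.9003723073738387), np.float64(0.11641626784017209), np.float64(0.0008908351599055467)) [-0.89  0.76  0.59  1.89 -0.19  0.77 -2.1 ]
```

View pics/o.png

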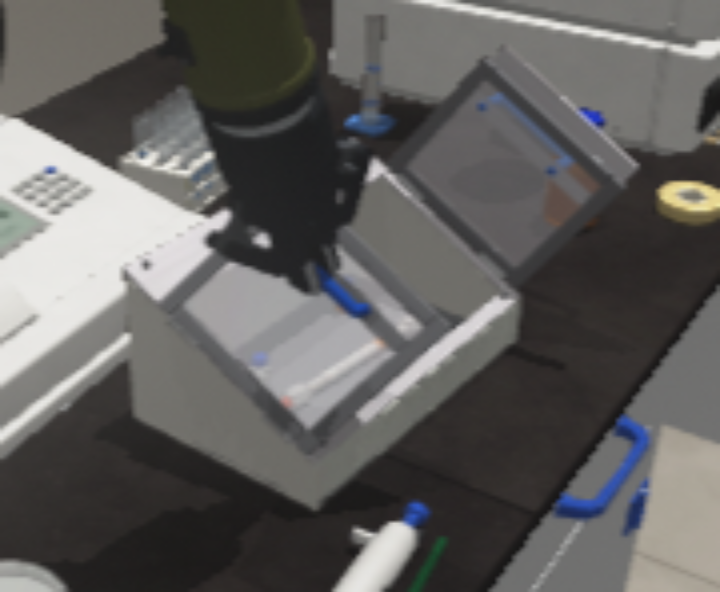

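Run:
```python
from h import *
p,R=cur()
s=None
for k in range(1,10):
    th=.90+.85*k/9;s=plan(*leafpose(1,th,.4*.92+.25*(th-.9)),0,n=1,start=s)
```

```text
0 -0.24 -0.72 0.21 0.9 -0.1 1.1
0 -0.47 -0.89 0.28 0.7 0 1.2
0 -0.42 -0.93 0.24 0.6 0 1.1
0 -0.36 -0.96 0.21 0.7 0 1.2
0 -0.3 -0.99 0.17 0.7 0 1.2
0 -0.23 -1.01 0.13 0.7 0 1.2
0 -0.17 -1.03 0.1 0.6 0 1.1
0 -0.11 -1.04 0.06 0.7 0 1.2
0 -0.03 -1.04 0.02 0.7 0 1.2
```

```bash
python3 -m inch '0 -0.45 -0.82 0.28 0.8 0 1.2; 0 -0.45 -0.89 0.28 0.7 0 1.2; 0 -0.42 -0.93 0.24 0.6 0 1.1; 0 -0.36 -0.96 0.21 0.7 0 1.2; 0 -0.3 -0.99 0.17 0.7 0 1.2'
python3 - <<'E'
from h import *
print(angle(1),observe()["joint_positions"].round(2))
E
```

```text
time_s: 14.55
position: [0.4741, 0.1968, 0.1839]
tcp_rot: [2.083, -0.805, -2.118]
force: [1.4, -3.2, 5.7]
gripper_width: 0.101
(np.float64(1.3729674717359983), np.float64(0.11575204922915855), np.float64(0.0008231804665764578)) [-1.    0.85  0.65  1.74 -0.19  0.95 -2.25]
```

```bash
python3 -m inch '0 -0.23 -1.01 0.13 0.7 0 1.2; 0 -0.17 -1.03 0.1 0.6 0 1.1; 0 -0.11 -1.04 0.06 0.7 0 1.2; 0 -0.03 -1.04 0.02 0.7 0 1.2; 0 0 0 0 0 0 0'
python3 - <<'E'
from h import *
print(angle(1),observe()["joint_positions"].round(2))
f=imaging.grab_frame("wrist");cv2.imwrite("pics/p.png",f["pixels"])
E
```

```text
time_s: 14.97
position: [0.4866, 0.2385, 0.1683]
tcp_rot: [2.04, -0.922, -2.075]
force: [3.7, 2.6, 1.4]
gripper_width: 0.1
(np.float64(1.7873913875411467), np.float64(0.11542918420193861), np.float64(0.0007363038394043175)) [-1.05  0.96  0.67  1.59 -0.2   1.09 -2.34]
```

View pics/p.png

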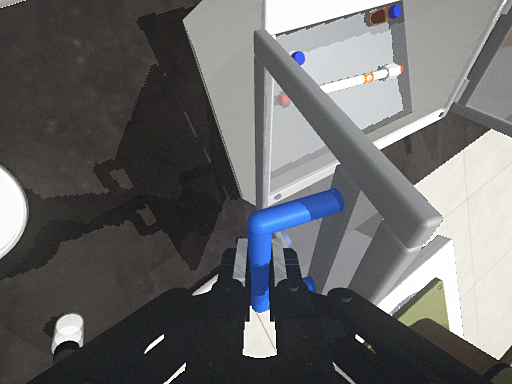

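```bash
python3 -m inch '2.5 0 0 0 0 0 0; 2.5 0 0 0 0 0 0; 2.5 0 0 0 0 0 0; 2.5 -1.5 0 0 0 0 0; 2.5 -2.5 0 0 0 0 0'
python3 -m inch '2.5 -3 0 0 0 0 0; 2.5 -3 0 0 0 0 0; 2.5 -3 0 0 0 0 0; 2.5 -3 0 0 0 0 0; 2.5 0 0 0 0 0 0'
python3 -m inch '2.5 0 0 0 0 0 0; 2.5 0 0 0 0 0 0; 2.5 0 0 0 0 0 0'
python3 - <<'E'
from h import *
p,R=cur();print(p)
for n in("wrist","side","top"):
  f=imaging.grab_frame(n);a=f["pixels"]; cv2.imwrite(f"pics/q_{n}.png",{"wrist":a,"side":cv2.resize(a[110:340,140:370],None,fx=3,fy=2.6),"top":cv2.resize(a[120:260,140:390],None,fx=3,fy=3)}[n])
E
```

```text
time_s: 15.43
position: [0.486, 0.2528, 0.2028]
tcp_rot: [2.025, -0.933, -2.084]
force: [1.0, -0.3, 0.4]
gripper_width: 0.292
time_s: 15.85
position: [0.5038, 0.3133, 0.3138]
tcp_rot: [2.045, -0.919, -2.078]
force: [0.5, 0.1, 0.6]
gripper_width: 0.294
time_s: 16.1
position: [0.5008, 0.3092, 0.3082]
tcp_rot: [2.029, -0.93, -2.082]
force: [0.3, 0.4, -1.0]
gripper_width: 0.296
[0.5007752  0.30923608 0.30818839]
```

View pics/q_wrist.png

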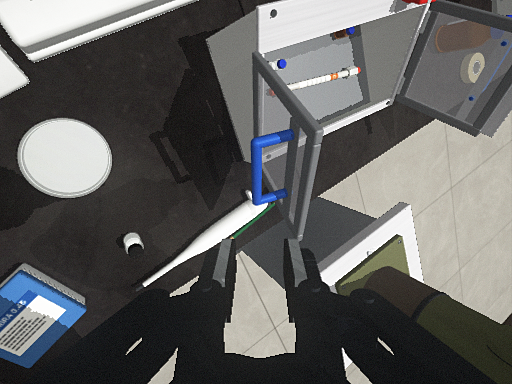

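View pics/q_side.png

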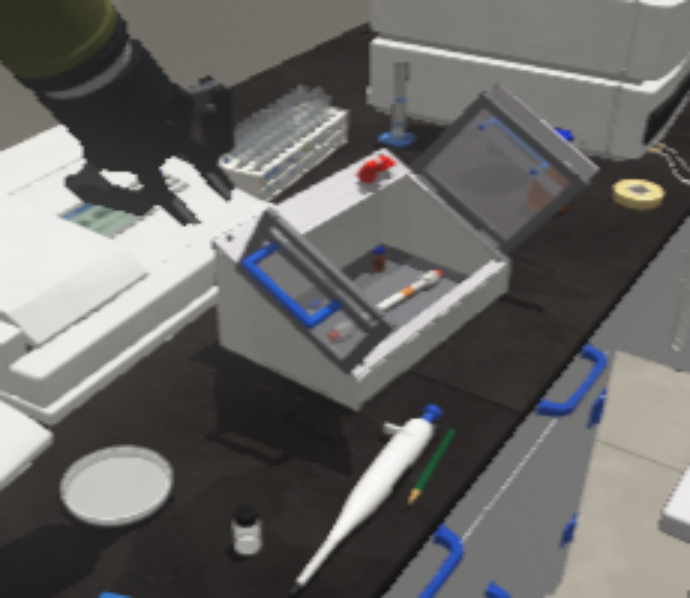

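View pics/q_top.png

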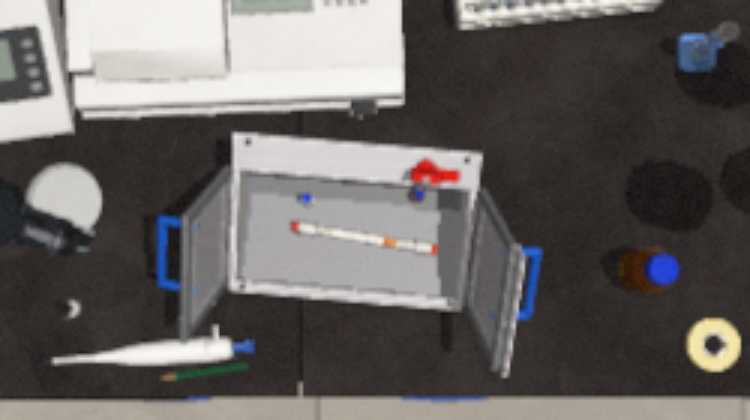

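Both leaves stand open symmetrically (left handle near 170,255 and right near 530,285 in the enlarged top view). The catch is turned right, the contents and the items beside the case are in place, and the gripper is clear of everything. I'm handing in.

```bash
python3 -m inch '2.5 0 0 0 0 0 0; 2.5 0 0 0 0 0 0; 2.5 0 0 0 0 0 0'; python3 -c "
from station import observe,close_job
print(observe()['joint_velocities'].round(3),observe()['force']);print(close_job())"
```

```text
time_s: 16.5
position: [0.5017, 0.3101, 0.3091]
tcp_rot: [2.033, -0.928, -2.08]
force: [0.1, -0.4, -0.0]
gripper_width: 0.292
[-0.002 -0.001 -0.    -0.003  0.002 -0.    -0.   ] [ 0.12650301 -0.38479915 -0.02476178]
the job is handed in; nothing more can be done
None
```

The sample case is open and the job is handed in at about 16.5 s. Both leaves are standing well past a right angle, and the catch is turned aside.

- **Catch:** I pushed it aside with closed fingers instead of gripping it, because the wrist could not tilt fully to the face. The pictures put it at about 1.4 to 1.5 rad.
- **Right leaf:** I swung it open by its bar first, to about 1.78 rad, while the left leaf was still closed.
- **Left leaf:** I then swung it open the same way, to about 1.79 rad. Both leaf angles are worked out from the hand pose at the moment of release.

**Last checks:** the final top, side and wrist pictures show both leaves still open after release. By eye, the column, vials, jar and dish had not moved. The gripper was clear of everything, with under 0.5 N on the tool.

**Disagreements:** one wrist picture placed the left bar about 6 px from where I predicted. In the next picture it matched, so I put the first down to the arm still settling. The arm also overshot by up to 10 mm after one fast descent, which I corrected before gripping. No checks failed, and the hand-in reported no verdict.

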